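Turn the tart to the plate and set the brake

TASK

With a fingertip, gently push on one of the brass arms of the revolving tart stand to turn it until the gap left by the missing slice faces straight at the middle of the square plate. Then push the stand's brake lever round fully on, to its stop, so that its rubber shoe meets the drum, leaving the gap facing the plate. Do not touch the tart, and leave the dishes and everything else on the counter where they stand.

Things in the scene. Friction and masses are not known exactly. Their poses are not given: they have to be found in the camera images.
- stand: revolving tart stand, fixed to the counter. Origin: on its vertical turning axis, at counter height; z up. Dark wooden foot 220 mm across, 12 mm high; on it a turning platter 212 mm across, top face 58 mm above the counter, with four brass arms to push on
- arm (a point): centre of the 18 mm ball at the end of one of the platter's four alike brass arms, 160 mm from the turning axis, 50 mm above the counter. Arms: level round bars 12 mm thick, 90 degrees apart, centre line 50 mm above the counter, bare from 106 to 151 mm from the axis, then the ball. They turn with the platter. This one is 45 degrees anticlockwise of the gap
- platter (a joint): turn of the platter about the stand's z axis, rad, positive anticlockwise from above: the bearing of the tart's gap from the stand's x axis. Arms stand at this angle plus 45, 135, 225 and 315 degrees. It turns freely either way against slight friction (under 1 N at an arm) and stays where it is left
- gap (a point): middle of the tart's gap (the missing slice) at the tart's rim, 78 mm from the turning axis, on the platter's top face. x axis: level, outward from the axis through the middle of the gap; z up. Turns with the platter
- tart (a point): round fruit tart, 156 mm across, fixed on the middle of the platter, its top with berries 95 mm above the counter; cut in six, one 60-degree slice missing. This point: on the turning axis at the tart's underside; x axis towards the gap
- brake (a joint): angle of the brake lever, rad: 0 = off, handle straight out from the stand (starts at 0 to 0.25); 1.57 = fully on, at its stop, handle alongside the platter, at right angles to the line to its axis. Grows anticlockwise from above. Under 1 N moves it; it stays where left. Even when on, a bump on an arm still turns the platter
- brake_pivot (a point): pivot axis of the brake lever, 185 mm from the stand's turning axis, 20 mm above the counter. x axis: along the handle outward; z up. A second arm with a rubber shoe, 80 mm long, at right angles to the handle (+y), swings in under the brass arms to the platter's drum
- brake_tip (a point): centre of the 20 mm ball at the brake handle's end, 90 mm from the pivot, 20 mm above the counter. The handle is a brass bar 14 mm wide, 12 to 28 mm above the counter. Push it sideways on its clockwise side (-y side; when off, the side away from the robot)
- square_plate: empty square plate of dark stoneware with a raised rim, 100 x 100 mm, 16 mm high, the only square dish, standing loose on the counter about 220 to 250 mm from the stand's axis, beyond or beside it. Origin: centre of its underside
- round_plate: empty round plate of the same stoneware, 112 mm across, 18 mm high. Origin: centre of its underside. Stands loose; leave alone
- bowl: round bowl of the same stoneware, 100 mm across, 45 mm high. Origin: centre of its underside. Stands loose; leave alone
- roll: round bread roll, 74 mm across, 46 mm high. Origin: centre of its underside. Stands loose; leave alone
- jam_jar: amber jam jar with brass cap, 54 mm across, 75 mm high. Origin: centre of its underside. Stands loose; leave alone
- shaker: glass sugar shaker, 42 mm across, 85 mm high. Origin: centre of its underside. Stands loose; leave alone
- server: cake server lying flat, 240 mm long. Origin: underside, near the middle. Lies loose; leave alone
- mug: cream mug, 76 mm across, 85 mm high. Origin: centre of its underside. Stands loose; leave alone
Things that resemble listed ones, but are neither listed nor needed, are in the scene too. What is shaped like the square_plate but blue or purple is not meant.

How it is judged (in metres and radians):
On the way, in this order (a step that is already met when the one before it is completed fails the run):
1. the gap faces the square plate while the brake is still off (x of square_plate in the frame of gap above 0.08 m and y of square_plate in the frame of gap between -0.03 and 0.03 m and value of joint brake below 0.8 rad), for 0.2 s.
2. the brake lever is fully on and the gap still faces the plate (x of square_plate in the frame of gap above 0.08 m and y of square_plate in the frame of gap between -0.03 and 0.03 m and value of joint brake above 1.42 rad), for 0.2 s.
At the end, for the whole second after the job is handed in: The square plate's centre lies within 30 mm (about 7 degrees) either side of the line from the turning axis out through the middle of the gap; the brake lever is within 0.15 rad of its stop; both are at rest; no loose thing has moved more than 20 mm (all of step 2 and velocity of joint platter between -0.05 and 0.05 rad/s and velocity of joint brake between -0.05 and 0.05 rad/s); the robot touches nothing.
It fails at once if the tart is touched (contact force between any of the fingers, the arm and platter_c10 above 0.5 N or contact force between any of the fingers, the arm and platter_c11 above 0.5 N or contact force between any of the fingers, the arm and platter_c12 above 0.5 N or contact force between any of the fingers, the arm and platter_c13 above 0.5 N or contact force between any of the fingers, the arm and platter_c14 above 0.5 N).
It fails at once if the platter is spun faster than 2.5 rad/s (velocity of joint platter above 2.5 rad/s or velocity of joint platter below -2.5 rad/s).
It fails at once if a dish or another loose thing on the counter is lifted, carried or shifted by more than 20 mm (distance of any of square_plate, round_plate, bowl, roll, jam_jar, shaker, server, mug from where it was at the start of the episode above 0.02 m).
It also fails if it takes over 64 s, if anything falls off the work surface, if the arm or the gripper's body presses on something with over 40 N, if the wrist force passes 120 N, or if a joint passes its speed limit or range.

ROBOT

A 6-joint arm with a two-finger parallel gripper is mounted at the origin on the work surface. World frame = base frame: x ahead of the robot, y to its left, z up, the work surface at z = 0. Lengths are in mm, angles in rad, forces in N, time in s.
With the tool pointing down it reaches from about 275 to 750 mm from the base axis. Payload 10.2 kg.
Tool frame: the origin (TCP) lies midway between the tips of the shut fingers; the grasp point (between the pads) lies 19 mm behind it (manip.grip_point_offset is the distance from the TCP to the grasp point, in mm); z points along the fingers, y is the line along which they close (so a half turn about z gives the same grasp; the last joint's range is limited). The gripper opens to 85 mm and grips with 20 to 120 N. Pads are 22 mm wide; open, the fingers measure 114 mm over their backs; the gripper's body (76 mm by 85 mm) begins 54 mm behind the grasp point. The pads swing forward as they close: fully open they stand 13 mm farther back than shut.
Start: joints at [1.038, 0.313, 1.498, -0, 1.331, -0.223], TCP at [160.069, 500.009, 231.294] pointing down, gripper open.
Joint ranges: [-2.94, 2.94], [-0.97, 2.17], [0.19, 2.56], [-1.23, 4.37], [0.02, 3.11], [-2.88, 2.88]. Speed limits (rad/s): [2.39, 2.39, 3.01, 3.14, 3.14, 3.14].

INTERFACE

Orientations are given as a rotation vector (axis times angle).
In Python, from workcell import manip gives the robot as it stands.
- The arm moves only by the tool arm_command, never from a script. Its argument "moves" is text: rows parted by semicolons, each of 6 numbers parted by spaces: the shift along the tool's x, y, z in m, then the turn, a rotation vector about the tool's x, y, z in degrees. A call has 1 to 5 rows; each row is the pose to reach, as a shift and turn from the pose commanded when the call began, along the tool's axes at that moment; what a row does not reach only later rows make up. A row lasts 1/12 s, in which the tool goes at most 41.7 mm and 7.16 degrees, less where a joint would pass 70% of its speed; a pose out of reach is approached as far as the arm can. A call with a gripper value outside its range is refused whole. "jaw" is the opening, from 0 (shut) to 1 (fully open), set as the call begins (left out, the last holds). The fingers move at their own pace and stop on an object; the grip force is fixed at half the most. Time passes only in rows, so rows that repeat a pose let the fingers close. It gives the time, the measured TCP pose, the force, the opening and the grip force at its end, in the units of the state.
- manip.observe(): the state, without advancing time (a new reading comes with each control period).
- manip.get_image(name): name is "scene" or "top" or "wrist"; returns the picture (400x640x3 uint8, red, green, blue); there is no depth.
- manip.get_calibration(name): a dict with "intrinsics" (3x3 intrinsics, pixels), "k1" (the pictures are not rectified: a ray, as slopes to the right and down, at radius r is drawn at 1 + k1 r^2 times it, then the intrinsics apply), "view" (4x4, takes a point from world to camera coordinates); the wrist camera has in their place "mount" (4x4, takes a point from camera to tool coordinates, whose origin is the TCP and whose axes are the flange's). Camera axes: x right, y down, z forward; pixel columns grow to the right and rows downward; lengths in mm; the calibration is good to about 2 mm. A picture is of the moment at which its call begins: read the wrist's pose just before it. get_calibration takes no time and is no camera call.
- manip.sign_off(): hands the job in; it is judged then, once.
The state is a dict: "time": time; "q": joint angles; "joint_velocities": joint speeds; "joint_efforts": joint torques, N m; "tcp_pos": TCP position; "tool_rot": TCP orientation; "ft_force": force on the tool from outside, world axes, zero at the start; "ft_torque": the same for the moment, N m; "grip_width": finger opening in mm; "grasp_force": force on a finger pad.
Only numpy, scipy, OpenCV 4.12 (cv2) and the standard library are available. Lean on these libraries where they do the work, as an engineer would, in place of code of your own. Each camera call takes 0.05 s, during which the arm holds its last target. There are 200 camera calls.

## Working session

There is one attempt and no reset: what is moved stays moved. The work goes in short steps, Python scripts to look and compute and a tool call to move; the robot and the scene stay as the last step left them, time stands still between calls to the robot, and variables do not carry over. Pictures are saved under pics/ and viewed, at most 10 in all, crops included, and the job is handed in when it is done.

Besides the shell and the picture viewer there is one more tool, called after "Request:" as a command line: name --argument value ..., lists and objects as JSON in quotes. arm_command: Moves the arm, as the interface text tells. Its arguments: {"type":"object","properties":{"moves":{"type":"string"},"jaw":{"type":"number"}},"required":["moves"]}

```bash
mkdir -p pics
cat > h.py <<'E'
import numpy as np, cv2
from workcell import manip
from scipy.spatial.transform import Rotation as R
def ray(cal,uv):
    K=np.array(cal["intrinsics"]);k1=cal["k1"]
    d=np.linalg.solve(K,[uv[0],uv[1],1.])[:2]; s=d.copy()
    for _ in range(20): s=d/(1+k1*(s@s))
    V=np.array(cal["view"]); c=-V[:3,:3].T@V[:3,3]
    return c,V[:3,:3].T@np.array([s[0],s[1],1])
def plane(cal,uv,z):
    c,d=ray(cal,uv); return (c+d*(z-c[2])/d[2])[:2]
def proj(cal,p):
    V=np.array(cal["view"]);q=V[:3,:3]@np.array(p,float)+V[:3,3];s=q[:2]/q[2]
    s=s*(1+cal["k1"]*(s@s));K=np.array(cal["intrinsics"]);return (K@[s[0],s[1],1])[:2]
def snap(n,f):
    im=manip.get_image(n); cv2.imwrite("pics/"+f,im[:,:,::-1]); return im
E
python3 - <<'E'
from h import *
snap("top","top0.png");snap("scene","scene0.png")
for n in("top","scene"):
    c=manip.get_calibration(n);print(n,c["k1"],ray(c,(320,200)))
s=manip.observe();print(s)
E
```

```text
top -0.08038933994140944 (array([ 309.30317181,    4.41134352, 1179.06622968]), array([ 0.22988044,  0.01326666, -0.97317117]))
scene -0.06845509561841051 (array([1257.40472209,  397.03424481,  901.85535924]), array([-0.61252704, -0.35641165, -0.70555153]))
{'time': 0.1, 'q': array([ 1.03761658e+00,  3.13403244e-01,  1.49836058e+00,  7.11257279e-06,
        1.33098854e+00, -2.23395218e-01]), 'joint_velocities': array([-0.00022186, -0.00117143, -0.00320731, -0.00013768, -0.00044766,
       -0.00058243]), 'joint_efforts': array([ 4.43300392e-03, -4.12900150e+01, -2.60140818e+01, -1.27216376e-04,
        3.05332847e-03, -1.49305635e-05]), 'tcp_pos': array([159.93766143, 499.8075284 , 230.78779156]), 'tool_rot': array([-4.84600472e-01, -3.10355161e+00,  1.68863676e-03]), 'ft_force': array([ 0.67122934, -0.07535231, -0.08249372]), 'ft_torque': array([ 0.02552195, -0.03051447,  0.01254668]), 'grasp_force': 0.0, 'grip_width': 85.00450605980261}
```

View pics/top0.png

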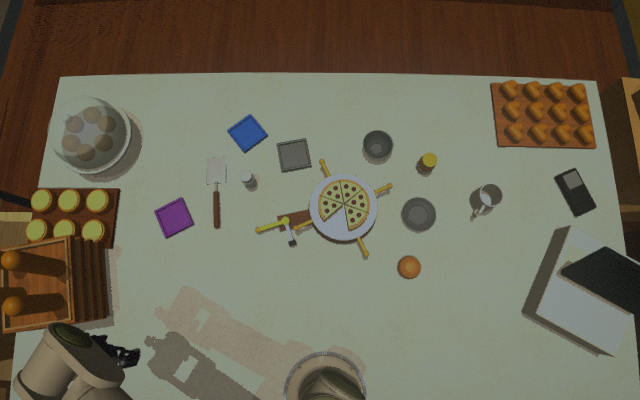

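View pics/scene0.png

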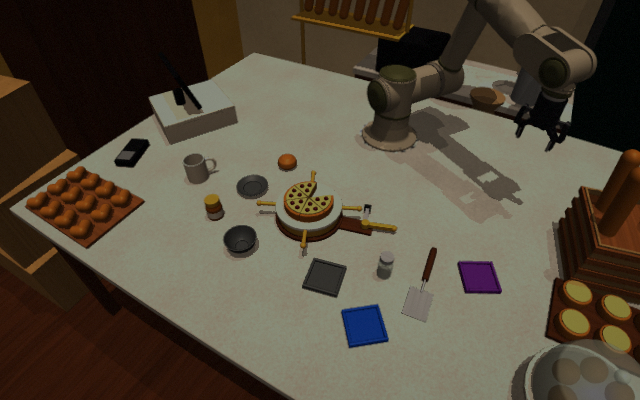

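Square-dish candidates in the top view are dark (294,155), blue (247,133) and purple (174,217). The dark one is the match. The stand is at about (343,208), and its gap faces down-left. The brake pivot is at about (288,222), with the handle tip at (260,230). Next is a close crop to check this.

Run:
```python
from h import *
im=cv2.imread("pics/top0.png")
cv2.imwrite("pics/crop.png",cv2.resize(im[120:270,240:440],None,fx=4,fy=4,interpolation=cv2.INTER_CUBIC))
c=manip.get_calibration("top")
hsv=cv2.cvtColor(im,cv2.COLOR_BGR2HSV)
print(hsv[155,294],hsv[230,262],hsv[190,390],hsv[162,322],hsv[145,270])
# brass
m=cv2.inRange(hsv,(15,120,90),(35,255,255));m[:,:245]=0;m[:,400:]=0;m[:150]=0;m[262:]=0
n,l,st,ce=cv2.connectedComponentsWithStats(m)
for i in range(1,n):
    if st[i,4]>8: print("brass",ce[i].round(1),st[i])
# square plate: dark low-sat blob
m=cv2.inRange(im,(0,0,0),(110,110,110));m[:,:270]=0;m[:,314:]=0;m[:130]=0;m[177:]=0
n,l,st,ce=cv2.connectedComponentsWithStats(m)
for i in range(1,n):
    if st[i,4]>50:
        r=cv2.minAreaRect(np.argwhere(l==i)[:,::-1].astype(np.float32));print("sq",ce[i],st[i],r,plane(c,r[0],8))
for nm,uv,z in [("stand",(343,208),58),("arm",(323,163),50),("arm",(389,187),50),("arm",(365,254),50),("tip",(260,230),20)]:
    print(nm,plane(c,uv,z))
```

```text
[27 27 93] [ 28 146 129] [ 42  34 149] [ 25 171 140] [ 47  27 150]
brass [324.1 167.5] [319 160  11  17  64]
brass [323.7 198.5] [318 180  21  40  96]
brass [359.5 205. ] [340 180  30  50 151]
brass [383.2 188. ] [374 183  18  11  63]
brass [273.9 224. ] [256 216  34  17 177]
brass [302.2 224.2] [293 219  20  12  89]
brass [362.4 246.9] [357 237  12  20  75]
sq [293.64484979 155.06330472] [277 138  35  35 932] ((293.54400634765625, 154.9919891357422), (30.4105281829834, 30.947185516357422), 79.69515228271484) [738.44489092 109.85802685]
stand [549.57322783 -51.05907921]
arm [696.83253766  11.67697193]
arm [ 619.80553429 -195.78067801]
arm [ 410.40724834 -117.41868874]
tip [484.75822085 207.27287459]
```

View pics/crop.png

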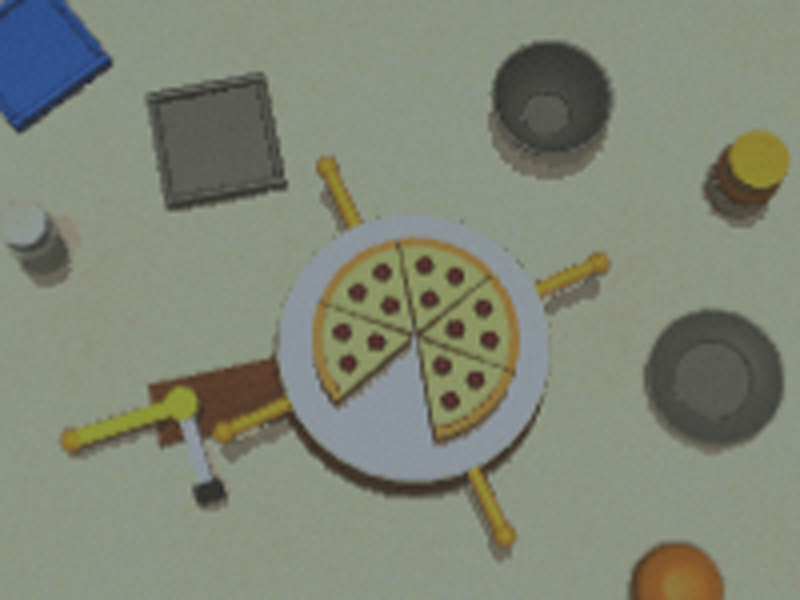

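Run:
```python
from h import *
c=manip.get_calibration("top")
f=lambda u,v,z:plane(c,(240+(u-1.5)/4,120+(v-1.5)/4),z)
A=np.array([f(*p,50) for p in[(326,167),(598,263),(503,537),(223,431)]])
C=A.mean(0);print("centre",C,"r",np.linalg.norm(A-C,axis=1))
b=np.degrees(np.arctan2(*(A-C).T[::-1]));print("arm bearings",b)
g=f(386,420,58)-C;print("gap coarse",np.degrees(np.arctan2(g[1],g[0])),"platter centre",f(414,348,58), "tart c",f(416,340,95))
P=f(181,402,28);T=f(71,440,20);print("pivot",P,np.linalg.norm(P-C),np.degrees(np.arctan2(*(P-C)[::-1])),"tip",T,np.linalg.norm(T-P),"handle brg",np.degrees(np.arctan2(*(T-P)[::-1])))
S=np.array([738.4,109.9]);print("plate",np.linalg.norm(S-C),np.degrees(np.arctan2(*(S-C)[::-1])))
for n,u,v,z in[("shaker",25,225,80),("bowl",550,95,45),("jar",757,160,75),("rp",714,380,18),("roll",677,580,20)]: print(n,f(u,v,z))
s=manip.observe();print(R.from_rotvec(s["tool_rot"]).as_matrix().round(3))
```

```text
centre [556.89518407 -50.80294958] r [160.66062382 160.72025803 161.04878686 159.71768723]
arm bearings [  25.23470183  -64.89329643 -155.12245564  114.96777536]
gap coarse 160.69173263369285 platter centre [553.88798231 -51.45156617] tart c [551.90546317 -51.10606701]
pivot [515.56700821 129.19526918] 184.68182606213975 102.93117260487605 tip [485.85106217 215.60560412] 91.37714940051818 handle brg 108.9777567174144
plate 242.42408339132436 41.521427900089016
shaker [643.20059103 248.49650799]
bowl [ 767.22799776 -162.85126622]
jar [ 703.06914392 -319.74477586]
rp [ 538.72450814 -291.67436309]
roll [ 381.23636355 -255.64048653]
[[-0.952  0.305 -0.001]
 [ 0.305  0.952 -0.001]
 [ 0.    -0.001 -1.   ]]
```

Request:
arm_command --moves "-0.034 -0.024 0 0 0 0; -0.067 -0.047 0 0 0 0; -0.1 -0.07 0 0 0 0; -0.133 -0.093 0 0 0 0; -0.166 -0.116 0 0 0 0" --jaw 0

```text
time: 0.52
tcp_pos: [283.3, 337.3, 231.1]
tool_rot: [-0.484, -3.104, 0.0]
ft_force: [0.3, 0.2, 0.2]
grip_width: 25.8
grasp_force: 0.0
```

Request:
arm_command --moves "-0.034 -0.024 0 0 0 0; -0.067 -0.047 0 0 0 0; -0.1 -0.07 0 0 0 0; -0.133 -0.093 0 0 0 0; -0.166 -0.116 0 0 0 0"

```text
time: 0.93
tcp_pos: [406.2, 175.9, 231.2]
tool_rot: [-0.485, -3.104, 0.0]
ft_force: [0.7, 0.8, -0.4]
grip_width: 0.3
grasp_force: 0.0
```

Request:
arm_command --moves "-0.034 -0.024 0 0 0 0; -0.067 -0.047 0 0 0 0; -0.1 -0.07 0 0 0 0; -0.133 -0.093 0 0 0 0; -0.166 -0.116 0 0 0 0"

```text
time: 1.35
tcp_pos: [529.0, 14.8, 231.0]
tool_rot: [-0.485, -3.103, -0.0]
ft_force: [-0.2, -0.3, 0.5]
grip_width: -0.0
grasp_force: 0.0
```

Request:
arm_command --moves "-0.034 -0.024 0 0 0 0; -0.067 -0.047 0 0 0 0; -0.1 -0.07 0 0 0 0; -0.133 -0.093 0 0 0 0; -0.166 -0.116 0 0 0 0"

```text
time: 1.77
tcp_pos: [651.7, -146.1, 230.8]
tool_rot: [-0.485, -3.103, -0.0]
ft_force: [0.6, 0.4, 0.5]
grip_width: 0.2
grasp_force: 0.0
```

Request:
arm_command --moves "0 0 0.039 0 0 0; 0 0 0.078 0 0 0; 0 0 0.117 0 0 0; 0 0 0.156 0 0 0; 0 0 0.193 0 0 0"

```text
time: 2.18
tcp_pos: [650.3, -144.1, 35.7]
tool_rot: [-0.485, -3.103, -0.001]
ft_force: [1.2, -0.4, -0.2]
grip_width: -0.0
grasp_force: 0.0
```

Run:
```python
from h import *
s=manip.observe();print(s["tcp_pos"])
M=R.from_rotvec([-0.485,-3.1035,0]).as_matrix();C=np.array([556,-51.]);r=135
p=lambda b:np.array([*(C+r*np.array([np.cos(np.radians(b)),np.sin(np.radians(b))])),0])
for k in range(8):
    b=-45-15*k
    print(b,"; ".join("%.3f %.3f 0 0 0 0"%tuple((M.T@(p(b-3*j)-p(b)))[:2]/1000) for j in range(1,6)))
```

```text
[ 650.31909812 -144.14302047   35.73919369]
-45 0.003 -0.006 0 0 0 0; 0.007 -0.012 0 0 0 0; 0.011 -0.018 0 0 0 0; 0.015 -0.024 0 0 0 0; 0.020 -0.029 0 0 0 0
-60 0.005 -0.005 0 0 0 0; 0.010 -0.010 0 0 0 0; 0.015 -0.015 0 0 0 0; 0.021 -0.019 0 0 0 0; 0.027 -0.023 0 0 0 0
-75 0.006 -0.004 0 0 0 0; 0.012 -0.007 0 0 0 0; 0.019 -0.010 0 0 0 0; 0.025 -0.013 0 0 0 0; 0.032 -0.015 0 0 0 0
-90 0.007 -0.002 0 0 0 0; 0.014 -0.004 0 0 0 0; 0.021 -0.005 0 0 0 0; 0.028 -0.006 0 0 0 0; 0.035 -0.006 0 0 0 0
-105 0.007 -0.000 0 0 0 0; 0.014 0.000 0 0 0 0; 0.021 0.001 0 0 0 0; 0.028 0.002 0 0 0 0; 0.035 0.003 0 0 0 0
-120 0.007 0.002 0 0 0 0; 0.014 0.004 0 0 0 0; 0.020 0.006 0 0 0 0; 0.027 0.009 0 0 0 0; 0.033 0.012 0 0 0 0
-135 0.006 0.003 0 0 0 0; 0.012 0.007 0 0 0 0; 0.018 0.011 0 0 0 0; 0.024 0.015 0 0 0 0; 0.029 0.020 0 0 0 0
-150 0.005 0.005 0 0 0 0; 0.010 0.010 0 0 0 0; 0.015 0.015 0 0 0 0; 0.019 0.021 0 0 0 0; 0.023 0.027 0 0 0 0
```

Request:
arm_command --moves "0.003 -0.006 0 0 0 0; 0.007 -0.012 0 0 0 0; 0.011 -0.018 0 0 0 0; 0.015 -0.024 0 0 0 0; 0.020 -0.029 0 0 0 0"

```text
time: 2.6
tcp_pos: [623.6, -167.1, 41.0]
tool_rot: [0.485, 3.1, -0.002]
ft_force: [0.6, -1.0, 0.6]
grip_width: 0.0
grasp_force: 0.5
```

Request:
arm_command --moves "0.005 -0.005 0 0 0 0; 0.010 -0.010 0 0 0 0; 0.015 -0.015 0 0 0 0; 0.021 -0.019 0 0 0 0; 0.027 -0.023 0 0 0 0"

```text
time: 3.02
tcp_pos: [589.7, -179.7, 38.4]
tool_rot: [0.485, 3.104, 0.0]
ft_force: [0.7, -0.3, -0.2]
grip_width: -0.1
grasp_force: 0.3
```

Request:
arm_command --moves "0.006 -0.004 0 0 0 0; 0.012 -0.007 0 0 0 0; 0.019 -0.010 0 0 0 0; 0.025 -0.013 0 0 0 0; 0.032 -0.015 0 0 0 0"

```text
time: 3.43
tcp_pos: [554.7, -184.2, 38.3]
tool_rot: [0.485, 3.104, -0.0]
ft_force: [0.3, -0.1, -0.3]
grip_width: 0.2
grasp_force: 0.3
```

Request:
arm_command --moves "0.007 -0.002 0 0 0 0; 0.014 -0.004 0 0 0 0; 0.021 -0.005 0 0 0 0; 0.028 -0.006 0 0 0 0; 0.035 -0.006 0 0 0 0"

```text
time: 3.85
tcp_pos: [519.5, -179.0, 38.3]
tool_rot: [0.485, 3.104, -0.0]
ft_force: [0.7, 0.7, 0.3]
grip_width: -0.0
grasp_force: 0.3
```

Run:
```python
from h import *
im=snap("top","top1.png")
cv2.imwrite("pics/crop1.png",cv2.resize(im[120:270,240:440,::-1],None,fx=4,fy=4,interpolation=cv2.INTER_CUBIC))
```

```text
(no output)
```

View pics/crop1.png

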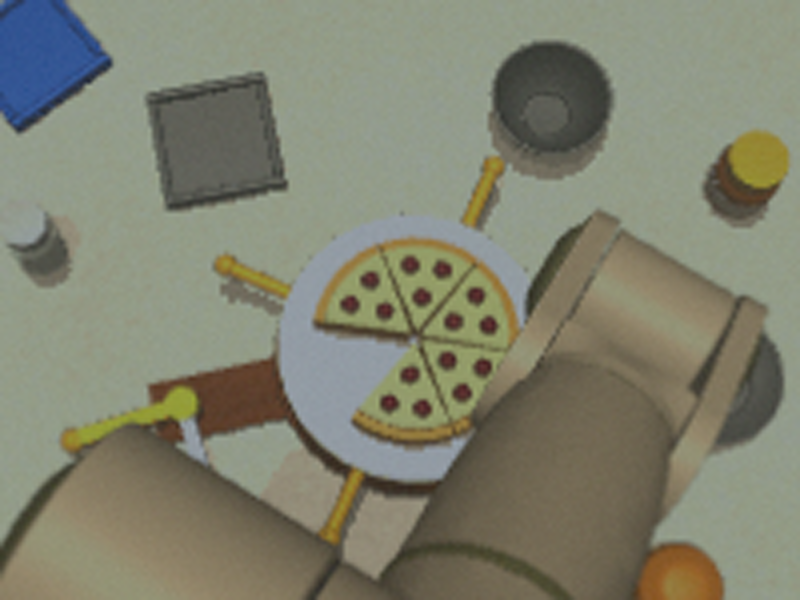

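The platter is turning clockwise as intended. Arm balls are visible in the crop at (495,165), (226,265) and (332,537). I'll continue the arc.

Request:
arm_command --moves "0.007 0 0 0 0 0; 0.014 0.000 0 0 0 0; 0.021 0.001 0 0 0 0; 0.028 0.002 0 0 0 0; 0.035 0.003 0 0 0 0"

```text
time: 4.32
tcp_pos: [487.1, -165.2, 38.3]
tool_rot: [-0.485, -3.104, -0.0]
ft_force: [0.9, -0.6, -0.6]
grip_width: 0.0
grasp_force: 0.3
```

Request:
arm_command --moves "0.007 0.002 0 0 0 0; 0.014 0.004 0 0 0 0; 0.020 0.006 0 0 0 0; 0.027 0.009 0 0 0 0; 0.033 0.012 0 0 0 0"

```text
time: 4.73
tcp_pos: [459.4, -143.6, 38.3]
tool_rot: [-0.485, -3.104, 0.0]
ft_force: [1.1, -0.6, -0.1]
grip_width: 0.4
grasp_force: 0.3
```

Request:
arm_command --moves "0.006 0.003 0 0 0 0; 0.012 0.007 0 0 0 0; 0.018 0.011 0 0 0 0; 0.024 0.015 0 0 0 0; 0.029 0.020 0 0 0 0"

```text
time: 5.15
tcp_pos: [438.0, -115.6, 38.3]
tool_rot: [-0.485, -3.104, 0.0]
ft_force: [0.6, -1.1, -0.7]
grip_width: -0.1
grasp_force: 0.3
```

Request:
arm_command --moves "0.005 0.005 0 0 0 0; 0.009 0.009 0 0 0 0; 0.013 0.013 0 0 0 0; 0.016 0.016 0 0 0 0; 0.018 0.019 0 0 0 0"

```text
time: 5.57
tcp_pos: [426.9, -92.2, 38.3]
tool_rot: [-0.484, -3.104, 0.0]
ft_force: [0.8, -0.3, 0.6]
grip_width: 0.1
grasp_force: 0.3
```

```bash
cat > arms.py <<'E'
import sys
from h import *
im=snap("top",sys.argv[1]); c=manip.get_calibration("top")
hsv=cv2.cvtColor(im,cv2.COLOR_RGB2HSV)
m=cv2.inRange(hsv,(15,120,80),(35,255,255))
C=np.array([556.9,-50.8]);out=[]
for b in range(0,360,1):
    n=0
    for r in range(118,158,4):
        u,v=proj(c,(C[0]+r*np.cos(np.radians(b)),C[1]+r*np.sin(np.radians(b)),54)).round().astype(int)
        n+=m[v,u]>0
    out.append(n)
print([(b,int(n)) for b,n in enumerate(out) if n>=5])
s=manip.observe();print(s["tcp_pos"],s["ft_force"])
cv2.imwrite("pics/c_"+sys.argv[1],cv2.resize(im[120:270,240:440,::-1],None,fx=4,fy=4,interpolation=cv2.INTER_CUBIC))
E
python3 arms.py top2.png
```

```text
[(7, 10), (8, 10), (9, 10), (10, 10), (98, 10), (99, 10), (100, 10), (101, 9), (276, 5), (277, 10), (278, 10), (279, 10), (280, 7)]
[426.71501704 -91.74583516  38.24793908] [-0.074962    0.69225879 -0.6046087 ]
```

Request:
arm_command --moves "0.004 0.007 0 0 0 0; 0.007 0.013 0 0 0 0; 0.010 0.019 0 0 0 0; 0.012 0.023 0 0 0 0; 0.013 0.025 0 0 0 0"

```text
time: 6.03
tcp_pos: [422.2, -64.0, 38.3]
tool_rot: [-0.483, -3.104, -0.0]
ft_force: [-0.9, -1.0, -0.3]
grip_width: -0.1
grasp_force: 0.5
```

Request:
arm_command --moves "0 0 0 0 0 0; 0 0 0 0 0 0"

```text
time: 6.2
tcp_pos: [422.4, -64.8, 38.3]
tool_rot: [-0.484, -3.104, -0.0]
ft_force: [0.1, 0.4, 0.2]
grip_width: 0.2
grasp_force: 0.0
```

```bash
python3 arms.py top3.png
```

```text
[(85, 9), (86, 10), (87, 10), (88, 10), (264, 7), (265, 10), (266, 10), (267, 10), (268, 8), (354, 6), (355, 10), (356, 10), (357, 10), (358, 6)]
[422.39761596 -64.90532811  38.29374258] [0.12482249 0.17167871 0.63763295]
```

View pics/c_top3.png

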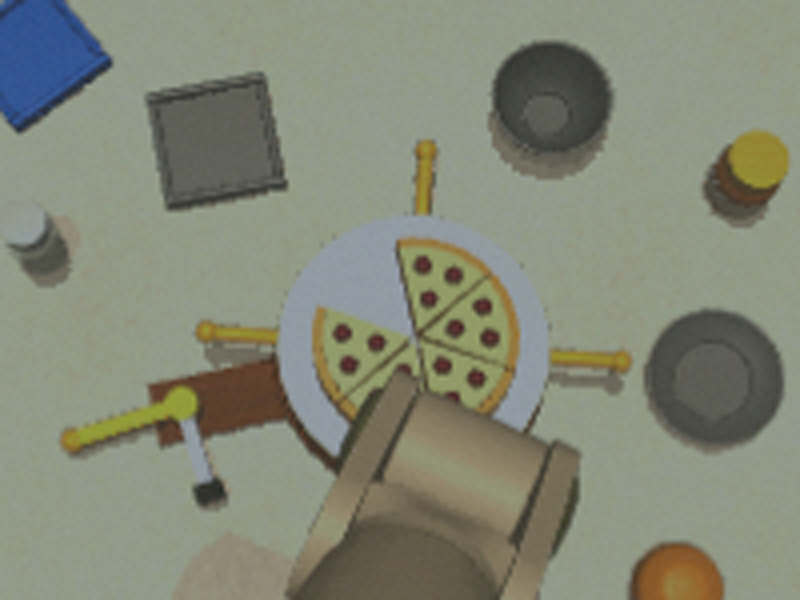

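The gap bearing is about 41.2° and the plate's is 41.5°, so it's aligned with the brake still off. Next I back off and go to the far side of the brake handle.

Request:
arm_command --moves "-0.004 -0.009 0 0 0 0; -0.008 -0.018 0 0 0 0; -0.008 -0.018 -0.04 0 0 0; -0.008 -0.018 -0.08 0 0 0; -0.008 -0.018 -0.12 0 0 0"

```text
time: 6.67
tcp_pos: [424.1, -85.5, 159.7]
tool_rot: [-0.486, -3.102, -0.0]
ft_force: [1.1, -0.4, -0.3]
grip_width: -0.1
grasp_force: 0.0
```

Request:
arm_command --moves "-0.002 0.032 0 0 0 0; -0.004 0.064 0 0 0 0; -0.006 0.096 0 0 0 0; -0.007 0.128 0 0 0 0; -0.008 0.158 0 0 0 0"

```text
time: 7.08
tcp_pos: [481.1, 64.1, 158.4]
tool_rot: [0.486, 3.103, -0.0]
ft_force: [-0.1, -0.3, -0.0]
grip_width: -0.3
grasp_force: 0.0
```

Request:
arm_command --moves "-0.002 0.032 0 0 0 0; -0.004 0.064 0 0 0 0; -0.006 0.096 0 0 0 0; -0.007 0.128 0 0 0 0; -0.008 0.158 0 0 0 0"

```text
time: 7.5
tcp_pos: [537.1, 212.3, 158.2]
tool_rot: [0.486, 3.104, -0.0]
ft_force: [-0.4, -1.0, 0.2]
grip_width: -0.2
grasp_force: 0.0
```

Run:
```python
from h import *
s=manip.observe();print(s["tcp_pos"])
M=R.from_rotvec([-0.485,-3.1035,0]).as_matrix();P=np.array([515.6,129.2])
def p(b,r=72,o=20):  # b handle bearing; finger centre on clockwise side, offset o from handle centre line
    b=np.radians(b);return np.array([*(P+r*np.array([np.cos(b),np.sin(b)])+o*np.array([np.sin(b),-np.cos(b)])),0])
print("down to",p(109,o=45),(M.T@(p(109,o=45)-[*s["tcp_pos"][:2],0])))
print("approach",M.T@(p(109,o=24)-p(109,o=45)))
b=109
while b<190:
    print(b,"; ".join("%.3f %.3f 0 0 0 0"%tuple((M.T@(p(b+3.5*j)-p(b)))[:2]/1000) for j in range(1,6)));b+=17.5
```

```text
[537.11854228 212.2875336  158.15838635]
down to [534.70742878 211.92790439   0.        ] [ 2.18643016e+00 -1.07811114e+00  9.87716708e-04]
approach [ 1.68232283e+01 -1.25689668e+01  7.87998565e-03]
109 0.004 -0.002 0 0 0 0; 0.008 -0.004 0 0 0 0; 0.012 -0.006 0 0 0 0; 0.016 -0.009 0 0 0 0; 0.020 -0.011 0 0 0 0
126.5 0.003 -0.003 0 0 0 0; 0.007 -0.006 0 0 0 0; 0.010 -0.009 0 0 0 0; 0.013 -0.013 0 0 0 0; 0.015 -0.017 0 0 0 0
144.0 0.002 -0.004 0 0 0 0; 0.005 -0.008 0 0 0 0; 0.007 -0.012 0 0 0 0; 0.008 -0.016 0 0 0 0; 0.010 -0.021 0 0 0 0
161.5 0.001 -0.004 0 0 0 0; 0.002 -0.009 0 0 0 0; 0.003 -0.013 0 0 0 0; 0.003 -0.018 0 0 0 0; 0.003 -0.023 0 0 0 0
179.0 -0.000 -0.005 0 0 0 0; -0.001 -0.009 0 0 0 0; -0.002 -0.014 0 0 0 0; -0.003 -0.018 0 0 0 0; -0.004 -0.022 0 0 0 0
```

Request:
arm_command --moves "0.002 -0.001 0.03 0 0 0; 0.002 -0.001 0.06 0 0 0; 0.002 -0.001 0.085 0 0 0; 0.002 -0.001 0.105 0 0 0; 0.002 -0.001 0.12 0 0 0"

```text
time: 7.92
tcp_pos: [533.8, 210.0, 36.1]
tool_rot: [-0.486, -3.102, 0.001]
ft_force: [-0.0, -0.2, 0.0]
grip_width: 0.1
grasp_force: 0.0
```

Request:
arm_command --moves "0 0 0.008 0 0 0; 0 0 0.016 0 0 0; 0 0 0.023 0 0 0; 0.005 -0.004 0.023 0 0 0; 0.01 -0.008 0.023 0 0 0"

```text
time: 8.33
tcp_pos: [521.7, 206.5, 15.5]
tool_rot: [0.485, 3.104, 0.0]
ft_force: [0.7, -0.5, -0.1]
grip_width: 0.1
grasp_force: 0.0
```

Request:
arm_command --moves "0.002 -0.002 0 0 0 0; 0.004 -0.003 0 0 0 0; 0.006 -0.005 0 0 0 0; 0.008 -0.006 0 0 0 0; 0.01 -0.008 0 0 0 0"

```text
time: 8.75
tcp_pos: [509.9, 202.2, 15.6]
tool_rot: [0.484, 3.103, 0.0]
ft_force: [0.7, 1.3, -0.1]
grip_width: -0.1
grasp_force: 0.5
```

Request:
arm_command --moves "0.004 -0.002 0 0 0 0; 0.008 -0.004 0 0 0 0; 0.012 -0.006 0 0 0 0; 0.016 -0.009 0 0 0 0; 0.020 -0.011 0 0 0 0"

```text
time: 9.17
tcp_pos: [487.0, 197.6, 15.3]
tool_rot: [0.485, 3.104, -0.0]
ft_force: [2.0, -0.1, -0.4]
grip_width: 0.2
grasp_force: 0.4
```

Request:
arm_command --moves "0.003 -0.003 0 0 0 0; 0.007 -0.006 0 0 0 0; 0.010 -0.009 0 0 0 0; 0.013 -0.013 0 0 0 0; 0.015 -0.017 0 0 0 0"

```text
time: 9.58
tcp_pos: [467.6, 185.9, 15.3]
tool_rot: [-0.484, -3.104, 0.0]
ft_force: [0.8, 0.6, -0.6]
grip_width: -0.5
grasp_force: 0.3
```

Request:
arm_command --moves "0.002 -0.004 0 0 0 0; 0.005 -0.008 0 0 0 0; 0.007 -0.012 0 0 0 0; 0.008 -0.016 0 0 0 0; 0.010 -0.021 0 0 0 0"

```text
time: 10.0
tcp_pos: [452.0, 168.9, 15.3]
tool_rot: [0.485, 3.104, 0.0]
ft_force: [0.8, 0.1, -0.4]
grip_width: -0.1
grasp_force: 0.4
```

```bash
python3 arms.py top4.png
```

```text
[(85, 9), (86, 10), (87, 10), (88, 10), (175, 10), (176, 10), (177, 10), (178, 10), (179, 5), (264, 7), (265, 10), (266, 10), (267, 10), (268, 8), (354, 6), (355, 10), (356, 10), (357, 10), (358, 6)]
[451.26267141 168.39547143  15.17630553] [0.14073425 0.08913551 0.08337391]
```

View pics/c_top4.png

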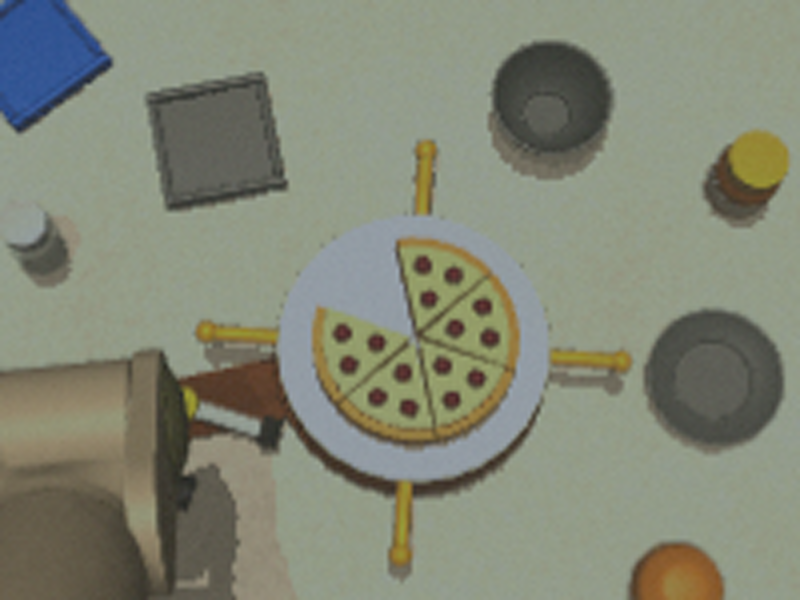

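The gap still faces the plate, and the brake shoe at crop (268,432) is swinging towards the drum. I'll push on to the stop.

Request:
arm_command --moves "0.001 -0.004 0 0 0 0; 0.002 -0.009 0 0 0 0; 0.003 -0.013 0 0 0 0; 0.003 -0.018 0 0 0 0; 0.003 -0.023 0 0 0 0"

```text
time: 10.47
tcp_pos: [442.1, 147.8, 15.3]
tool_rot: [0.485, 3.104, 0.0]
ft_force: [0.2, 0.4, 0.3]
grip_width: 0.2
grasp_force: 0.4
```

Request:
arm_command --moves "0 -0.004 0 0 0 0; -0.001 -0.008 0 0 0 0; -0.002 -0.012 0 0 0 0; -0.003 -0.016 0 0 0 0; -0.003 -0.019 0 0 0 0"

```text
time: 10.88
tcp_pos: [440.3, 130.9, 15.5]
tool_rot: [0.489, 3.101, 0.008]
ft_force: [7.9, 36.3, -5.2]
grip_width: -0.1
grasp_force: 17.0
```

```bash
python3 arms.py top5.png
```

```text
[(85, 9), (86, 10), (87, 10), (88, 10), (175, 10), (176, 10), (177, 10), (178, 10), (179, 5), (264, 7), (265, 10), (266, 10), (267, 10), (268, 8), (354, 6), (355, 10), (356, 10), (357, 10), (358, 6)]
[440.40877368 131.27293048  15.58517581] [ 6.91837644 26.61103097 -5.13602205]
```

View pics/c_top5.png

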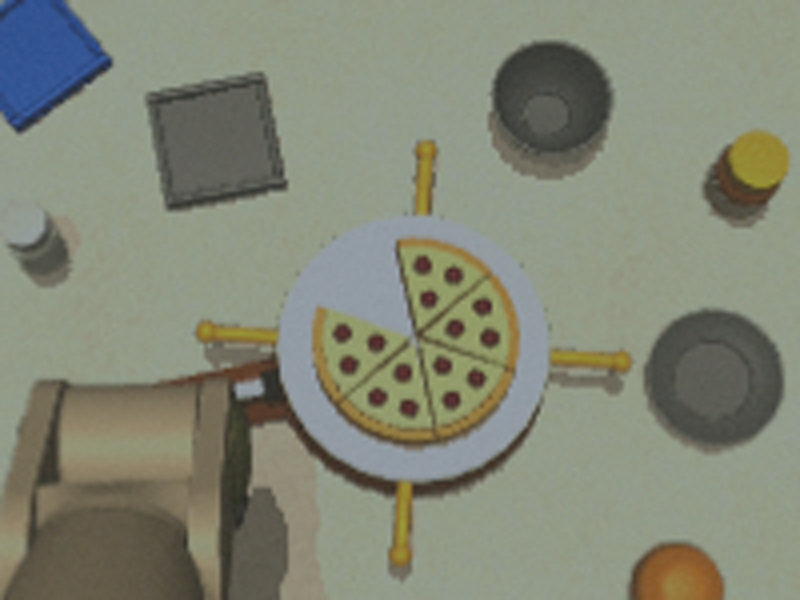

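The lever is at its stop (36 N of resistance, shoe at the drum) and the platter hasn't moved. I'll back away outward, then lift.

Request:
arm_command --moves "0.001 0.004 0 0 0 0; 0.002 0.009 0 0 0 0; 0.002 0.016 0 0 0 0; 0.002 0.025 0 0 0 0; 0.002 0.035 0 0 0 0"

```text
time: 11.35
tcp_pos: [448.4, 163.8, 15.3]
tool_rot: [-0.485, -3.104, 0.0]
ft_force: [0.0, 0.3, 0.3]
grip_width: 0.4
grasp_force: 0.0
```

Request:
arm_command --moves "0 0.005 -0.02 0 0 0; 0 0.01 -0.05 0 0 0; 0 0.03 -0.09 0 0 0; 0 0.06 -0.12 0 0 0; 0 0.09 -0.14 0 0 0"

```text
time: 11.77
tcp_pos: [476.2, 250.2, 158.6]
tool_rot: [0.486, 3.101, 0.002]
ft_force: [2.0, -0.2, -0.2]
grip_width: 0.1
grasp_force: 0.0
```

Request:
arm_command --moves "0.02 0.03 0 0 0 0; 0.04 0.06 0 0 0 0; 0.06 0.09 0 0 0 0; 0.07 0.1 0 0 0 0; 0.07 0.1 0 0 0 0"

```text
time: 12.18
tcp_pos: [437.6, 368.6, 155.1]
tool_rot: [-0.478, -3.104, -0.0]
ft_force: [0.8, -0.5, 0.8]
grip_width: 0.0
grasp_force: 0.0
```

```bash
python3 arms.py top6.png
```

```text
[(85, 9), (86, 10), (87, 10), (88, 10), (175, 10), (176, 10), (177, 10), (178, 10), (179, 5), (264, 7), (265, 10), (266, 10), (267, 10), (268, 8), (354, 6), (355, 10), (356, 10), (357, 10), (358, 6)]
[438.48109075 366.93797569 155.03760848] [ 0.57441807 -1.0395255  -0.46982025]
```

View pics/c_top6.png

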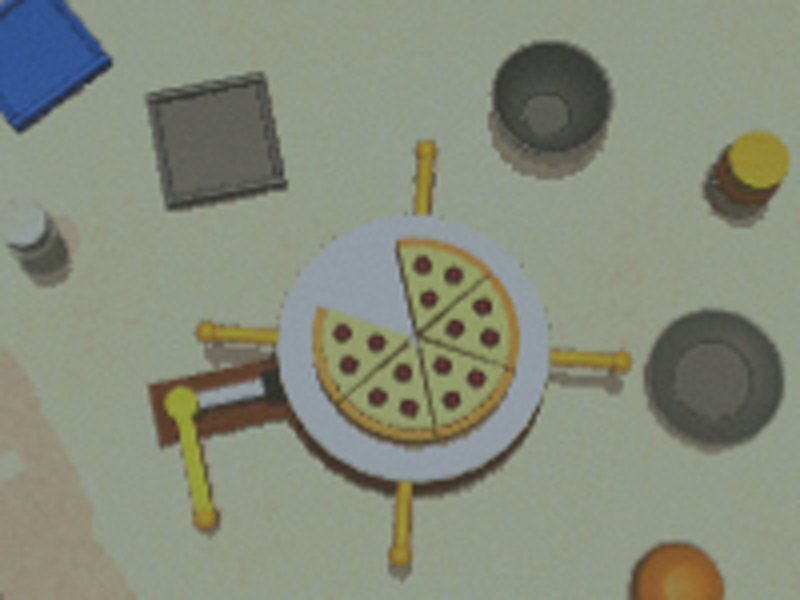

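The handle (pivot (181,402), tip (206,518)) is at right angles to the line to the stand's axis, the shoe is at the drum, and the gap faces the dark plate. Handing in.

```bash
python3 -c "
from workcell import manip
print(manip.sign_off())"
```

```text
the job is handed in; nothing more can be done
None
```

I turned the stand until the gap faced the square plate (within about 1° in the last image), pushed the brake lever to its stop, drew the arm clear and handed the job in at about 12 s; no verdict came back.

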